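# Work the long sugar tongs out of the tea box and hold them over the cup

### The arm

A 6-joint arm with a two-finger parallel gripper is mounted at the origin on the work surface. World frame = base frame: x ahead of the robot, y to its left, z up, the work surface at z = 0. Lengths are in m, angles in degrees, forces in N, time in s.
With the tool pointing down it reaches from about 0.25 to 0.725 m from the base axis. Payload 9.7 kg.
Tool frame: the origin (TCP) lies between the finger pads; the fingertips stand 19 mm ahead of it and the grasp point (between the pads) is the TCP; z points along the fingers, y is the line along which they close (so a half turn about z gives the same grasp; the last joint's range is limited). The gripper opens to 85 mm and grips with 20 to 120 N. Pads are 22 mm wide; open, the fingers measure 114 mm over their backs; the gripper's body (76 mm by 85 mm) begins 54 mm behind the grasp point. The pads swing forward as they close: fully open they stand 13 mm farther back than shut.
Start: joints at [-68.067, 4.979, 10.078, 95.1, 0, 90], TCP at [0.205, -0.51, 0.25] pointing down, gripper open.
Joint ranges: [-179.16, 179.16], [-48.56, 103.87], [-65.8, 70.77], [-126.05, 130.52], [-82.76, 87.17], [-180, 180]. Speed limits (degrees/s): [127.2, 127.2, 147.25, 180, 180, 180].

### API

Orientations are given as a 3x3 rotation matrix whose columns are the frame's x, y, z axes.
In Python, from bench import env, eyes gives the robot as it stands.
- The arm moves only by the tool drive_tool, never from a script. Its argument "steps" is a list of rows, each a list of 7 numbers: the opening, from -1 (shut) to 1 (fully open), then the shift along the tool's x, y, z in units of 0.04 m (1.0 is 0.04 m), then the turn, a rotation vector about the tool's x, y, z in units of 0.1 rad (1.0 is 0.1 rad). In form: [[jaw, dx, dy, dz, rx, ry, rz], ...]. A call has exactly 8 rows; each row shifts and turns the commanded pose from where the row before left it, along the tool's axes as they then stand; what a row does not reach is not made up. A row lasts 1/8 s, in which the tool goes at most 62.5 mm and 10.7 degrees, less where a joint would pass 70% of its speed; a pose out of reach is approached as far as the arm can. A call with a number of a shift or a turn outside -1 to 1 is refused whole. A call with a gripper value outside its range is refused whole. The fingers move at their own pace and stop on an object; the grip force is fixed at half the most. Time passes only in rows, so rows that do not move let the fingers close, or fill a call up. It gives the time, the measured TCP pose, the force, the opening and the grip force at its end, in the units of the state.
- env.observe(): the state, without advancing time (a new reading comes with each control period).
- eyes.grab_frame(name): name is "side" or "top" or "wrist"; returns a dict with "frame" (400x640x3 uint8, red, green, blue), "mtx" (3x3 intrinsics, pixels), "eye" and "orientation" of the camera in the world. Camera axes: x right, y down, z forward; pixel columns grow to the right and rows downward; lengths in m; the calibration is good to about 2 mm. The wrist camera is an equidistant fisheye: a pixel r from the principal point sees the ray r / f radians off the axis. A picture is of the moment at which its call begins. There is no depth.
- env.sign_off(): hands the job in; it is judged then, once.
Trained networks look in a picture, given as the dict that the camera call returned (one of the last four; its "shot" number tells which), for a name from the list of things; names that differ only in an ending like _2 or _b are one class to them, and where a whole thing is asked for, a point or a joint stands for the part that bears it (a point fixed in the world has none). Each returns a list of dicts, best first, with "score" (0 to 1); they miss things now and then, are a little off and sometimes report something else, mostly with a low value. They report only what shows in the picture. A call takes as long as a camera call. They do not tell look-alikes from the thing itself.
- eyes.outline_of(name, picture): "mask" (400x640 bool, what is visible of it) and "position" ([column, row] in pixels, amid what is visible of it).
- eyes.pinpoint(name, picture): "position" ([column, row] in pixels: a listed point, or the origin of a listed thing).
The state is a dict: "time_s": time; "joints": joint angles; "qvel": joint speeds; "joint_torque": joint torques, N m; "ee_pos": TCP position; "eef_rot": TCP orientation; "contact_force": force on the tool from outside, world axes, zero at the start; "ft_torque": the same for the moment, N m; "finger_gap": opening from 0.0 (shut) to 1.0 (fully open); "grasp_force": force on a finger pad.
Only numpy, scipy, OpenCV 4.12 (cv2) and the standard library are available. Lean on these libraries where they do the work, as an engineer would, in place of code of your own. Each camera call takes 0.05 s, during which the arm holds its last target. There are 200 camera calls.

### The job

The steel sugar tongs lie in the wooden box on the tea tray with both ends caught under its ledges, and they are longer than the box's mouth: slide them back under the deep ledge, tip the freed claw end up and draw them out slantwise through the mouth. Then hold them roughly level about a hand's breadth above the cup, with their middle over it and touching nothing else, and finish while still holding them there. Leave the cup, saucer, kettle and lamp standing where they are.

Things in the scene. Friction and masses are not known exactly. Their poses are not given: they have to be found in the camera images.
- tongs: Rigid steel tongs, 63-126 g: two flat parallel arms joined by a round bow, lying on their side, 180 long, 24 wide, 10 mm high. Origin: middle, on the underside (mass centre within 5 mm); x from bow (-90) to claws (+90), y across the arms, z up. A 12 mm collar marks the middle. Grip across y anywhere on the arms. Start flat on the box's inner floor, about parallel to its x, bow under the deep ledge.
- tongs_bow (a point): End of the tongs at the bow, on the underside: 90 mm from the middle along the tongs' -x.
- tongs_claw (a point): End of the tongs at the claws, on the underside: 90 mm from the middle along the tongs' +x.
- box: Pale wooden box fixed on the tray, outside 252 x 118 x 55 mm. Origin: centre of underside; x along it, roughly away from the robot. Inside x -120..120, y -53..53, floor at z = 6 mm. Two 5 mm ledges (z 50..55) roof its ends, full width: the deep one x -120..-40 (robot's end), the shallow one x 80..120. Claws clear the shallow ledge only with the bow slid back to within 20 mm of the deep ledge's end wall.
- box_mouth (a point): Centre of the box's mouth, the 120 mm (x) by 106 mm (y) opening between the ledges, at the height of the ledges' top: x = 20, y = 0, z = 55 mm in the box's axes. The box's walls are 6 mm thick.
- tray: Black bamboo tray, fixed on the table, 410 (x) x 630 (y) mm, floor 8 mm thick, rim 26 mm high. Origin: centre of its underside on the table. The box is on its middle; kettle and saucer stand left and right of it in either order.
- cup: White porcelain cup without handle, 82 mm across at the rim, 58 mm high, loose, standing in the middle of the saucer. Origin: centre of its underside.
- cup_rim (a point): Centre of the cup's mouth, at rim height (58 mm above the cup's underside, about 71 mm above the table).
- saucer: White porcelain saucer, 132 mm across, 14 mm high, loose on the tray. Origin: centre of its underside.
- kettle: Matte red plastic kettle seated on its black base, one loose piece, 132 mm across, 165 mm high; black handle reaching 100 mm out to the kettle's +x. Origin: centre of its underside. Leave alone.
- lamp: Small frosted glass lamp base, 80 mm across, 84 mm high, with a brass socket on top and a small toggle switch on its -x side, clicked down; loose on the tray, near its left corner away from the robot. Origin: centre of its underside. Leave alone.
Mind the look-alikes: they are no part of the job. Of the things that look like the saucer, the middle-sized one is meant.

How it is judged (in metres and radians):
On the way, in this order (a step that is already met when the one before it is completed fails the run):
1. the claw end is up through the mouth while the bow is still beneath the deep ledge (z of tongs_claw in the frame of box above 0.058 m and x of tongs_claw in the frame of box below 0.085 m and z of tongs_bow in the frame of box below 0.045 m and x of tongs_bow in the frame of box below -0.04 m), for 0.05 s.
2. the whole of the tongs is above the box (z of each of tongs_claw, tongs_bow in the frame of box above 0.058 m), for 0.1 s.
At the end, for the whole second after the job is handed in: The tongs are held by the fingers, still, touching nothing else: level within 20 degrees, their middle within 45 mm of the cup's centre in plan and 20 to 220 mm above its rim; cup, saucer, kettle and lamp upright and within 30 mm of where they stood (horizontal distance between tongs and cup_rim below 0.045 m and z of tongs in the frame of cup_rim between 0.02 and 0.22 m and angle between tongs's own x axis and vertical between 1.2208 and 1.9208 rad and contact force between tongs and the fingers above 0.5 N and linear speed of tongs below 0.03 m/s and angular speed of tongs below 0.3 rad/s and contact force between tongs and box below 0.05 N and contact force between tongs and tray below 0.05 N and contact force between tongs and kettle below 0.05 N and contact force between tongs and lamp below 0.05 N and contact force between tongs and saucer below 0.05 N and contact force between tongs and cup below 0.05 N and distance of each of kettle, lamp, saucer, cup from where it was at the start of the episode below 0.03 m and angle between each of kettle, lamp, saucer, cup's own z axis and vertical below 0.35 rad); the arm keeps its last pose, push and grip.
It fails at once if the kettle is shoved more than 30 mm or tipped more than about 20 degrees (distance of kettle from where it was at the start of the episode above 0.03 m or angle between kettle's own z axis and vertical above 0.35 rad).
It fails at once if the lamp is shoved more than 30 mm or tipped more than about 20 degrees (distance of lamp from where it was at the start of the episode above 0.03 m or angle between lamp's own z axis and vertical above 0.35 rad).
It fails at once if the saucer is shoved more than 30 mm or tipped more than about 20 degrees (distance of saucer from where it was at the start of the episode above 0.03 m or angle between saucer's own z axis and vertical above 0.35 rad).
It fails at once if the cup is shoved more than 30 mm or tipped more than about 20 degrees (distance of cup from where it was at the start of the episode above 0.03 m or angle between cup's own z axis and vertical above 0.35 rad).
It also fails if it takes over 51 s, if anything falls off the work surface, if the arm or the gripper's body presses on something with over 40 N, if the wrist force passes 120 N, or if a joint passes its speed limit or range.

## Working session

There is one attempt and no reset: what is moved stays moved. The work goes in short steps, Python scripts to look and compute and a tool call to move; the robot and the scene stay as the last step left them, time stands still between calls to the robot, and variables do not carry over. Pictures are saved under pics/ and viewed, at most 10 in all, crops included, and the job is handed in when it is done.

Besides the shell and the picture viewer there is one more tool, called after "Request:" as a command line: name --pt "numbers of a row" for each row, then --argument value for the rest. drive_tool: Moves the arm, as the interface text tells. Shifts and turns lie within -1 to 1; 1 stands for 0.04 m of shift or 0.1 rad of turn. Its arguments: {"type":"object","properties":{"steps":{"type":"array","items":{"type":"array","items":{"type":"number","minimum":-1,"maximum":1}}}},"required":["steps"]}

```bash
mkdir -p pics; ls
cat > h.py <<'E'
import numpy as np, cv2
from bench import env, eyes
def ray(p,uv,fish=False):
    K=np.array(p["mtx"]);R=np.array(p["orientation"]);d=np.array([(uv[0]-K[0,2])/K[0,0],(uv[1]-K[1,2])/K[1,1]])
    if fish:
        r=np.hypot(*d);v=np.array([*(d/max(r,1e-9)*np.sin(r)),np.cos(r)])
    else: v=np.array([*d,1.])
    return np.array(p["eye"]),R@(v/np.linalg.norm(v))
def onz(p,uv,z,fish=False):
    o,v=ray(p,uv,fish);return o+v*(z-o[2])/v[2]
def save(p,n): cv2.imwrite("pics/"+n+".png",cv2.cvtColor(p["frame"],cv2.COLOR_RGB2BGR))
E
python3 - <<'E'
from h import *
np.set_printoptions(precision=4,suppress=True)
Z=dict(tongs=.014,tongs_bow=.014,tongs_claw=.014,box=.008,box_mouth=.063,cup=.013,cup_rim=.071,saucer=.008,kettle=.008,lamp=.008,tray=0)
for c in ("top","side"):
    p=eyes.grab_frame(c);save(p,c+"0");print(c,np.array(p["eye"]),np.array(p["orientation"])[:,2])
    for n,z in Z.items():
        for d in eyes.pinpoint(n,p)[:3]:
            print(n,np.round(d["score"],2),np.round(d["position"]),onz(p,d["position"],z))
E
```

```text
pics
top [0.2752 0.0921 1.2243] [ 0.2043 -0.0223 -0.9787]
tongs 0.69 [375. 161.] [ 0.611  -0.0689  0.014 ]
tongs 0.53 [288. 185.] [0.5713 0.15   0.014 ]
tongs_claw 0.61 [369. 126.] [ 0.7045 -0.0645  0.014 ]
box 0.94 [374. 167.] [ 0.5988 -0.0651  0.008 ]
box_mouth 0.83 [373. 152.] [ 0.6214 -0.0613  0.063 ]
box_mouth 0.2 [368. 125.] [ 0.6883 -0.0559  0.063 ]
cup 0.77 [289. 182.] [0.5785 0.1482 0.013 ]
cup_rim 0.58 [286. 180.] [0.5687 0.1517 0.071 ]
saucer 0.86 [199. 232.] [0.4767 0.3736 0.008 ]
saucer 0.68 [301. 293.] [0.3092 0.1409 0.008 ]
saucer 0.62 [284. 183.] [0.5783 0.1607 0.008 ]
kettle 0.75 [373. 165.] [ 0.6033 -0.0646  0.008 ]
kettle 0.66 [461. 164.] [ 0.5852 -0.2831  0.008 ]
lamp 0.66 [294. 125.] [0.7273 0.1232 0.008 ]
side [ 0.3551 -0.5158  0.8168] [ 0.1836  0.6212 -0.7618]
tongs 0.92 [385. 263.] [ 0.6178 -0.0605  0.014 ]
tongs_claw 0.93 [425. 251.] [ 0.7082 -0.0579  0.014 ]
box 0.98 [381. 272.] [ 0.6041 -0.0729  0.008 ]
box_mouth 0.85 [388. 248.] [ 0.6208 -0.0574  0.063 ]
cup 0.63 [334. 193.] [0.5775 0.1549 0.013 ]
cup_rim 0.8 [334. 176.] [0.5772 0.1547 0.071 ]
saucer 0.69 [278. 144.] [0.4964 0.3667 0.008 ]
saucer 0.69 [222. 226.] [0.3147 0.1464 0.008 ]
saucer 0.58 [333. 196.] [0.5753 0.1504 0.008 ]
kettle 0.71 [414. 374.] [ 0.5802 -0.2831  0.008 ]
lamp 0.63 [398. 189.] [0.7273 0.1236 0.008 ]
```

View pics/top0.png

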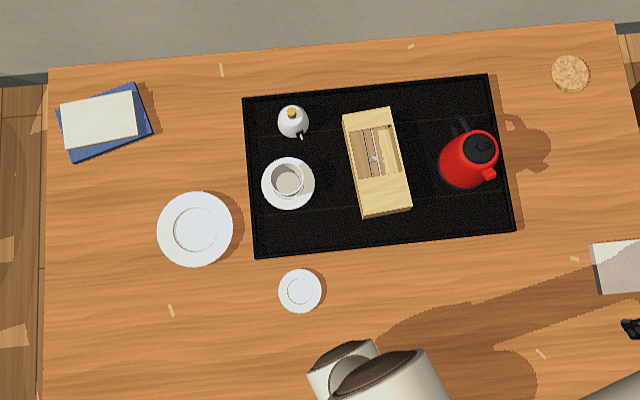

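View pics/side0.png

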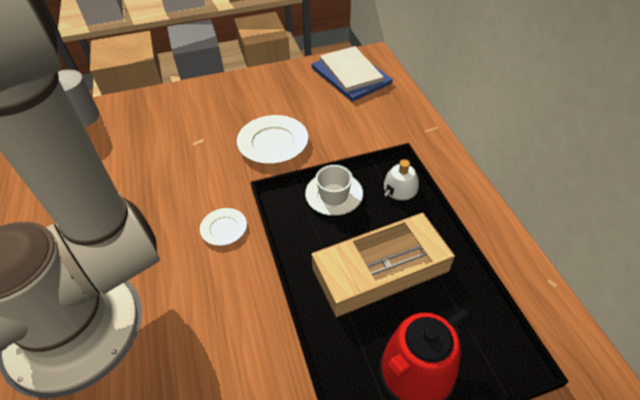

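The pictures show the box at about (375,163) in the top view with the tongs in its mouth. The cup stands on the middle-sized saucer at (288,181) on the tray, the lamp is at (293,122), and the kettle is on the right at (470,160). Next I'll get the box yaw and the tongs' pose.

Run:
```python
from h import *
np.set_printoptions(precision=4,suppress=True)
from scipy.optimize import minimize
S=env.observe();print(S["ee_pos"],np.array(S["eef_rot"]).tolist())
P=[eyes.grab_frame(c) for c in("top","side")]
M=[eyes.outline_of("box",p)[0]["mask"]|eyes.outline_of("tongs",p)[0]["mask"] for p in P]
c=np.array([[x,y,z] for x in(-.126,.126) for y in(-.059,.059) for z in(.008,.063)])
def proj(p,X):
    q=(X-np.array(p["eye"]))@np.array(p["orientation"]);q=q@np.array(p["mtx"]).T;return q[:,:2]/q[:,2:]
def iou(v):
    s=0;R=np.array([[np.cos(v[2]),-np.sin(v[2]),0],[np.sin(v[2]),np.cos(v[2]),0],[0,0,1]])
    for p,m in zip(P,M):
        im=np.zeros((1600,2560),np.uint8);h=cv2.convexHull(((proj(p,c@R.T+[v[0],v[1],0])+.5)*4).astype(np.float32)).astype(np.int32)
        cv2.fillConvexPoly(im,h,1);b=cv2.resize(im*255,(640,400),interpolation=cv2.INTER_AREA)/255.
        s+=np.minimum(b,m).sum()/np.maximum(b,m).sum()
    return -s
r=minimize(iou,[.6,-.066,0.02],method="Nelder-Mead",options=dict(initial_simplex=[[.6,-.066,.02],[.61,-.066,.02],[.6,-.056,.02],[.6,-.066,.12]]))
print("box",r.x,np.degrees(r.x[2]),r.fun)
v=r.x;R=np.array([[np.cos(v[2]),-np.sin(v[2])],[np.sin(v[2]),np.cos(v[2])]])
for p in P:
    for n in("tongs","tongs_claw","cup_rim"):
        for d in eyes.pinpoint(n,p)[:1]:
            X=onz(p,d["position"],.071 if n=="cup_rim" else .014);print(n,d["score"],X,R.T@(X[:2]-v[:2]))
    o=eyes.outline_of("tongs",p)[0];ys,xs=np.nonzero(o["mask"]);W=np.array([onz(p,(x,y),.019)[:2] for x,y in zip(xs,ys)]);w=(W-v[:2])@R
    u,s,vt=np.linalg.svd(w-w.mean(0));print("mask box-frame mean",w.mean(0),w.min(0),w.max(0),"dir",vt[0])
img=P[1]["frame"][200:330,290:480];cv2.imwrite("pics/c1.png",cv2.cvtColor(cv2.resize(img,None,fx=4,fy=4,interpolation=2),cv2.COLOR_RGB2BGR))
```

```text
[ 0.2054 -0.5102  0.2503] [[0.9276243137475189, 0.3735145675377455, -1.9532939367308903e-05], [0.3735145680300172, -0.9276243119132392, 5.84537342251157e-05], [3.714091819819491e-06, -6.15189425066686e-05, -0.9999999981008125]]
box [ 0.6036 -0.0665  0.1058] 6.05905545906284 -1.944029222270354
tongs 0.51 [ 0.62   -0.0664  0.014 ] [ 0.0163 -0.0016]
tongs_claw 0.52 [ 0.7106 -0.0616  0.014 ] [ 0.1069 -0.0065]
cup_rim 0.77 [0.5723 0.1489 0.071 ] [-0.0084  0.2175]
mask box-frame mean [0.0308 0.0004] [-0.0268 -0.013 ] [0.0896 0.0136] dir [-1.      0.0001]
tongs 0.7 [ 0.6131 -0.0661  0.014 ] [ 0.0095 -0.0006]
tongs_claw 0.77 [ 0.7199 -0.0535  0.014 ] [0.1171 0.0007]
cup_rim 0.88 [0.5822 0.1582 0.071 ] [0.0024 0.2257]
mask box-frame mean [0.0376 0.0005] [-0.0225 -0.0126] [0.0988 0.0161] dir [-1.      0.0071]
```

View pics/c1.png

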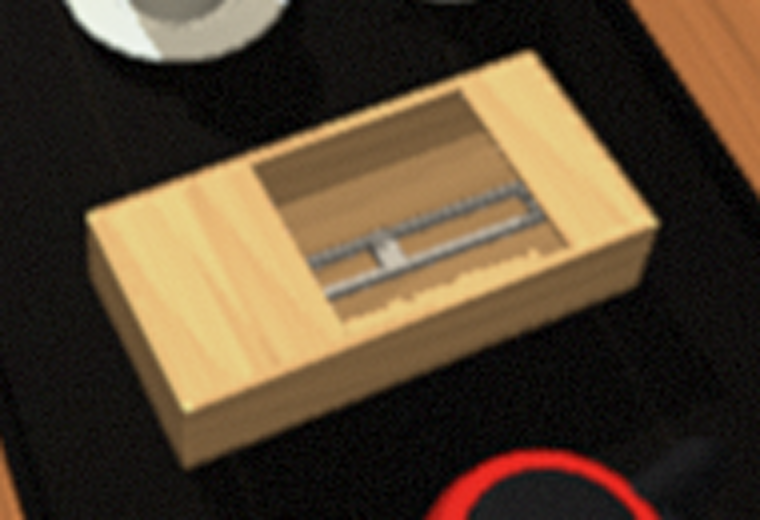

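The crop shows the collar at about (387,263) in full-picture pixels, with the claw end disappearing under the shallow ledge. The box yaw is about 6°. I'll aim for a grip at box x ≈ +50 mm, between collar and claws.

Request:
drive_tool --pt "0.1 0.9 -0.5 0 0 0 0.35" --pt "0.1 0.9 -0.5 0 0 0 0.35" --pt "0.1 0.9 -0.5 0 0 0 0.35" --pt "0.1 0.9 -0.5 0 0 0 0.35" --pt "0.1 0.9 -0.5 0 0 0 0.35" --pt "0.1 0.9 -0.5 0 0 0 0.35" --pt "0.1 0.9 -0.5 0 0 0 0.35" --pt "0.1 0.9 -0.5 0 0 0 0.32"

```text
time_s: 2.9
ee_pos: [0.4427, -0.2812, 0.2505]
eef_rot: [[0.995, 0.105, 0.0], [0.105, -0.995, -0.0], [0.0, 0.0, -1.0]]
contact_force: [0.8, -0.3, 0.3]
finger_gap: 0.551
grasp_force: 0.0
```

```bash
cat >> h.py <<'E'
BX=np.array([.6036,-.0665,.008]);YAW=.1058
RB=np.array([[np.cos(YAW),-np.sin(YAW),0],[np.sin(YAW),np.cos(YAW),0],[0,0,1]])
def delta(box=None,world=None,pitch=0):
    "units of tool shift / turn to reach a pose; pitch: claw-up tilt in rad"
    S=env.observe();R=np.array(S["eef_rot"]);p=np.array(S["ee_pos"])
    t=BX+RB@np.array(box) if box is not None else np.array(world)
    T=RB@np.array([[np.cos(pitch),0,-np.sin(pitch)],[0,1,0],[np.sin(pitch),0,np.cos(pitch)]])@np.diag([1,-1,-1])
    print("t",S["time_s"],"tcp box",np.round(RB.T@(p-BX),4),"shift",np.round(R.T@(t-p)/.04,2),"turn",np.round(cv2.Rodrigues(R.T@T)[0].ravel()/.1,2),
      "gap",S["finger_gap"],"F",np.round(S["contact_force"],1),"grip",S["grasp_force"])
E
python3 -c "
from h import *
delta(box=[.05,0,.12])"
```

```text
t 2.9 tcp box [-0.1827 -0.1965  0.2425] shift [ 5.81 -4.92  3.06] turn [ 0.   -0.   -0.01] gap 0.5512185764029237 F [ 0.8 -0.3  0.3] grip 0.0
```

Request:
drive_tool --pt "0.1 0.83 -0.7 0 0 0 0" --pt "0.1 0.83 -0.7 0 0 0 0" --pt "0.1 0.83 -0.7 0.2 0 0 0" --pt "0.1 0.83 -0.7 0.5 0 0 0" --pt "0.1 0.83 -0.7 0.6 0 0 0" --pt "0.1 0.83 -0.7 0.6 0 0 0" --pt "0.1 0.83 -0.72 0.6 0 0 0" --pt "0.1 0 0 0.5 0 0 0"

```text
time_s: 3.9
ee_pos: [0.6533, -0.0595, 0.1283]
eef_rot: [[0.994, 0.109, -0.001], [0.109, -0.994, 0.0], [-0.001, -0.001, -1.0]]
contact_force: [-0.6, -0.5, -0.5]
finger_gap: 0.55
grasp_force: 0.0
```

Run:
```python
from h import *
delta(box=[.05,0,.024])
p=eyes.grab_frame("wrist");save(p,"w1")
for n,z in dict(tongs=.014,tongs_claw=.014,box_mouth=.063,box=.008).items():
    for d in eyes.pinpoint(n,p)[:2]:
        X=onz(p,d["position"],z,True);print(n,round(d["score"],2),np.round(d["position"]),np.round(RB.T@(X-BX),4))
o=eyes.outline_of("tongs",p)
if o:
    ys,xs=np.nonzero(o[0]["mask"]);w=np.array([RB.T@(onz(p,(x,y),.024,True)-BX) for x,y in zip(xs,ys)])[:,:2]
    print(o[0]["score"],w.min(0),w.max(0),np.linalg.svd(w-w.mean(0),full_matrices=False)[2][0],w.mean(0))
```

```text
t 3.9 tcp box [0.0502 0.0017 0.1203] shift [-0.    0.04  2.41] turn [-0.01  0.01  0.03] gap 0.54990875751625 F [-0.6 -0.5 -0.5] grip 0.0
tongs 0.9 [323. 243.] [0.0105 0.0024 0.006 ]
tongs 0.62 [522. 279.] [-0.0383 -0.2073  0.006 ]
box_mouth 0.73 [326. 262.] [0.0181 0.0003 0.055 ]
0.83 [-0.06862705 -0.01154829] [0.07195798 0.01549767] [-0.99963989  0.02683457] [2.05452906e-06 1.91764875e-03]
```

View pics/w1.png

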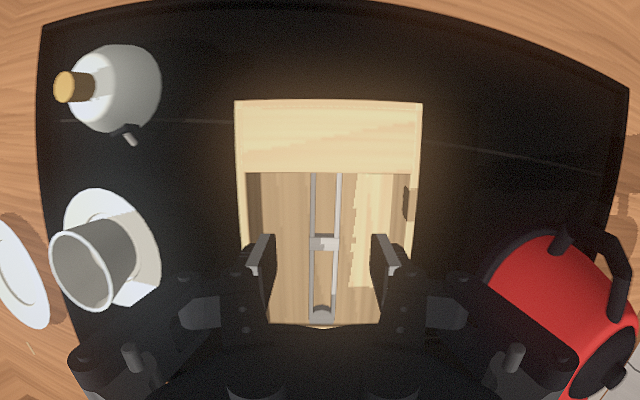

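The wrist view shows the collar at (323,243) and the bow near (322,312). The fingers straddle the tongs centrally, so I'll descend to box z 26 mm.

Request:
drive_tool --pt "0.1 0 0 0.5 0 0 0.03" --pt "0.1 0 0 0.5 0 0 0" --pt "0.1 0 0 0.5 0 0 0" --pt "0.1 0 0 0.4 0 0 0" --pt "0.1 0 0 0.3 0 0 0" --pt "0.1 0 0 0.16 0 0 0" --pt "0.1 0 0 0 0 0 0" --pt "0.1 0 0 0 0 0 0"

```text
time_s: 5.2
ee_pos: [0.6525, -0.062, 0.0366]
eef_rot: [[0.995, 0.103, 0.001], [0.103, -0.995, -0.0], [0.001, 0.0, -1.0]]
contact_force: [0.6, -0.6, 0.5]
finger_gap: 0.549
grasp_force: 0.0
```

Request:
drive_tool --pt "-0.2 0 0 0 0 0 0" --pt "-0.4 0 0 0 0 0 0" --pt "-0.6 0 0 0 0 0 0" --pt "-1 0 0 0 0 0 0" --pt "-1 0 0 0 0 0 0" --pt "-1 0 0 0 0 0 0" --pt "-1 0 0 0 0 0 0" --pt "-1 0 0 0 0 0 0"

```text
time_s: 6.2
ee_pos: [0.6525, -0.0619, 0.0367]
eef_rot: [[0.995, 0.103, 0.001], [0.103, -0.995, -0.0], [0.001, 0.0, -1.0]]
contact_force: [-0.0, 1.2, 5.5]
finger_gap: 0.257
grasp_force: 59.3
```

Run:
```python
from h import *
delta(box=[.0165,0,.027])
```

```text
t 6.2 tcp box [ 0.0491 -0.0006  0.0287] shift [-0.81 -0.01  0.04] turn [ 0.   -0.01 -0.03] gap 0.25714753490840864 F [-0.   1.2  5.5] grip 59.298489689826965
```

Request:
drive_tool --pt "-1 0 0 -0.08 0 0 0" --pt "-1 0 0 -0.02 0 0 0" --pt "-1 -0.16 0 0 0 0 0" --pt "-1 -0.16 0 0 0 0 0" --pt "-1 -0.16 0 0 0 0 0" --pt "-1 -0.16 0 0 0 0 0" --pt "-1 -0.14 0 0 0 0 0" --pt "-1 0 0 0 0 0 0"

```text
time_s: 7.2
ee_pos: [0.6207, -0.0652, 0.04]
eef_rot: [[0.995, 0.102, 0.0], [0.102, -0.995, 0.0], [0.0, 0.0, -1.0]]
contact_force: [0.1, 1.0, -1.5]
finger_gap: 0.259
grasp_force: 58.6
```

Run:
```python
from h import *
delta(box=[.0185,0,.027])
for c in("wrist","side"):
    p=eyes.grab_frame(c);save(p,c+"2")
    for n in ("tongs","tongs_claw","tongs_bow"):
        for d in eyes.pinpoint(n,p)[:1]:
            X=onz(p,d["position"],.018,c=="wrist");print(c,n,round(d["score"],2),np.round(d["position"]),np.round(RB.T@(X-BX),4))
import cv2
a=cv2.imread("pics/wrist2.png")[80:380,200:440];b=cv2.imread("pics/side2.png")[180:330,290:490]
cv2.imwrite("pics/m2.png",np.hstack([a,cv2.resize(b,(400,300))]))
```

```text
t 7.2 tcp box [ 0.0172 -0.0005  0.032 ] shift [ 0.03 -0.01  0.13] turn [ 0.   -0.   -0.03] gap 0.25944258967613226 F [ 0.1  1.  -1.5] grip 58.631377816200256
wrist tongs 0.71 [321. 303.] [-0.0189  0.0013  0.01  ]
wrist tongs_claw 0.79 [326. 139.] [ 0.0716 -0.0013  0.01  ]
wrist tongs_bow 0.54 [324. 290.] [-0.0104 -0.0008  0.01  ]
side tongs 0.67 [336. 198.] [-0.0057  0.2021  0.01  ]
```

View pics/m2.png

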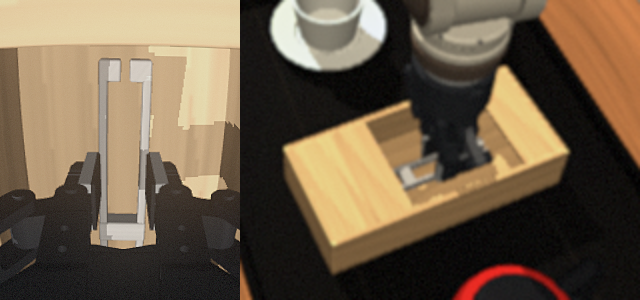

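The left half shows the claws freed and short of the shallow ledge, at about (326,139) in the wrist view, with box x ≈ 72 mm. The right half shows the grip between collar and claws. Next is the tip-up, pivoting about the bow.

Run:
```python
from h import *
import numpy as np
# planar pivot about bow; tool frame x=along tongs, z=down-normal
N=7;f=lambda th:np.array([.1265*np.cos(th)-.0227*np.sin(th),.1265*np.sin(th)+.0227*np.cos(th)])
T=np.linspace(0,.314,N+1)
for a,b in zip(T,T[1:]):
    d=f(b)-f(a);print(np.round([(d[0]*np.cos(a)+d[1]*np.sin(a))/.04,(d[0]*np.sin(a)-d[1]*np.cos(a))/.04,(b-a)/.1],3))
delta(box=[.0043,0,.0702],pitch=.314)
```

```text
[-0.029 -0.141  0.449]
[-0.029 -0.141  0.449]
[-0.029 -0.141  0.449]
[-0.029 -0.141  0.449]
[-0.029 -0.141  0.449]
[-0.029 -0.141  0.449]
[-0.029 -0.141  0.449]
t 7.6 tcp box [ 0.0176 -0.0005  0.0318] shift [-0.33 -0.01 -0.96] turn [ 0.    3.14 -0.03] gap 0.2581503036675337 F [-0.  -0.2 -1. ] grip 58.63235592842102
```

Request:
drive_tool --pt "-1 -0.03 0 -0.14 0 0.45 0" --pt "-1 -0.03 0 -0.14 0 0.45 0" --pt "-1 -0.03 0 -0.14 0 0.45 0" --pt "-1 -0.03 0 -0.14 0 0.45 0" --pt "-1 -0.03 0 -0.14 0 0.45 0" --pt "-1 -0.03 0 -0.14 0 0.45 0" --pt "-1 -0.03 0 -0.14 0 0.45 0" --pt "-1 0 0 0 0 0 0"

```text
time_s: 8.6
ee_pos: [0.6072, -0.0666, 0.0779]
eef_rot: [[0.946, 0.102, 0.309], [0.097, -0.995, 0.032], [0.31, 0.0, -0.951]]
contact_force: [-0.6, -0.3, -1.7]
finger_gap: 0.255
grasp_force: 58.7
```

Run:
```python
from h import *
delta(box=[.0043,0,.0702],pitch=.314)
for c in("wrist","side"):
    p=eyes.grab_frame(c);save(p,c+"3")
    for n,z in (("tongs",.04),("tongs_claw",.073)):
        for d in eyes.pinpoint(n,p)[:1]:
            X=onz(p,d["position"],z,c=="wrist");print(c,n,round(d["score"],2),np.round(d["position"]),np.round(RB.T@(X-BX),4))
a=cv2.imread("pics/wrist3.png")[80:380,200:440];b=cv2.imread("pics/side3.png")[180:330,290:490]
cv2.imwrite("pics/m3.png",np.hstack([a,cv2.resize(b,(400,300))]))
```

```text
t 8.6 tcp box [ 0.0036 -0.0005  0.0699] shift [ 0.02 -0.01 -0.  ] turn [ 0.01 -0.02 -0.03] gap 0.25534047284090855 F [-0.6 -0.3 -1.7] grip 58.70590388774872
wrist tongs 0.68 [323. 302.] [-0.0253  0.0003  0.032 ]
wrist tongs_claw 0.76 [326. 138.] [ 0.063  -0.0013  0.065 ]
side tongs 0.63 [373. 266.] [-0.0204 -0.0046  0.032 ]
side tongs_claw 0.87 [413. 241.] [ 0.0663 -0.0038  0.065 ]
```

View pics/m3.png

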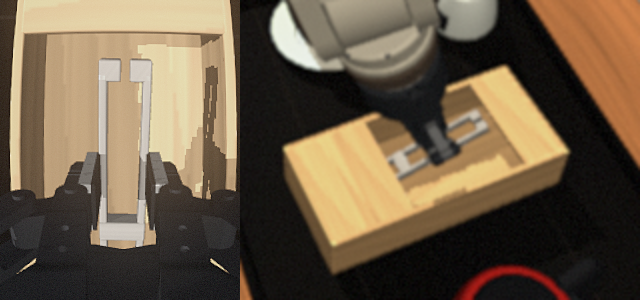

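The claws stand up through the mouth, clear of the shallow ledge at about (413,241) in the side view, and the bow is under the deep ledge as planned. Now I'll draw along the tongs' own axis.

Request:
drive_tool --pt "-1 0.15 0 0 0 0 0" --pt "-1 0.15 0 0 0 0 0" --pt "-1 0 0 0 0 0 0" --pt "-1 0.3 0 0 0 0 0" --pt "-1 0.4 0 0 0 0 0" --pt "-1 0.4 0 0 0 0 0" --pt "-1 0.5 0 0 0 0 0" --pt "-1 0 0 0 0 0 0"

```text
time_s: 9.9
ee_pos: [0.6809, -0.059, 0.1014]
eef_rot: [[0.945, 0.103, 0.309], [0.098, -0.995, 0.032], [0.311, 0.0, -0.95]]
contact_force: [-0.1, -0.3, -1.2]
finger_gap: 0.257
grasp_force: 58.7
```

Run:
```python
from h import *
delta(box=[.10,0,.2],pitch=.314)
```

```text
t 9.9 tcp box [ 0.0776 -0.0007  0.0934] shift [ 1.36 -0.02 -2.36] turn [ 0.01 -0.02 -0.02] gap 0.2569025981256238 F [-0.1 -0.3 -1.2] grip 58.7090528011322
```

Request:
drive_tool --pt "-1 0.35 0 0 0 0 0" --pt "-1 0.13 0 -0.4 0 0 0" --pt "-1 0.13 0 -0.4 0 0 0" --pt "-1 0.13 0 -0.4 0 0 0" --pt "-1 0.13 0 -0.4 0 0 0" --pt "-1 0.13 0 -0.4 0 0 0" --pt "-1 0.13 0 -0.4 0 0 0" --pt "-1 0 0 0 0 0 0"

```text
time_s: 10.9
ee_pos: [0.6933, -0.0579, 0.2084]
eef_rot: [[0.945, 0.103, 0.311], [0.098, -0.995, 0.032], [0.312, 0.001, -0.95]]
contact_force: [0.3, 0.4, -0.9]
finger_gap: 0.256
grasp_force: 58.8
```

Run:
```python
from h import *
# level, grip point 37 mm ahead of the tongs' middle (box x), middle over cup (0.577,0.153), underside ~0.18
t=np.array([.577,.153,.20])+RB@np.array([.037,0,0]);print(t)
delta(world=t)
```

```text
[0.61379311 0.1569073  0.2       ]
t 10.9 tcp box [ 0.0902 -0.0009  0.2004] shift [-1.42 -5.55 -0.25] turn [ 0.01 -3.18 -0.03] gap 0.2555242193039828 F [ 0.3  0.4 -0.9] grip 58.75772953033447
```

Request:
drive_tool --pt "-1 -0.25 -0.5 0 0 -0.4 0" --pt "-1 -0.25 -0.7 0 0 -0.4 0" --pt "-1 -0.25 -0.8 0 0 -0.4 0" --pt "-1 -0.25 -0.8 0 0 -0.4 0" --pt "-1 -0.25 -0.8 0 0 -0.4 0" --pt "-1 -0.25 -0.8 0 0 -0.4 0" --pt "-1 -0.25 -0.7 0 0 -0.4 0" --pt "-1 -0.25 -0.4 0 0 -0.4 0"

```text
time_s: 11.9
ee_pos: [0.5952, 0.1117, 0.1923]
eef_rot: [[0.985, 0.174, -0.012], [0.174, -0.984, 0.025], [-0.008, -0.027, -1.0]]
contact_force: [-0.3, -0.2, -1.1]
finger_gap: 0.253
grasp_force: 58.8
```

Request:
drive_tool --pt "-1 0 0 0 0 0 0" --pt "-1 0 0 0 0 0 0" --pt "-1 0 0 0 0 0 0" --pt "-1 0 0 0 0 0 0" --pt "-1 0 0 0 0 0 0" --pt "-1 0 0 0 0 0 0" --pt "-1 0 0 0 0 0 0" --pt "-1 0 0 0 0 0 0"

```text
time_s: 12.9
ee_pos: [0.5958, 0.1111, 0.1932]
eef_rot: [[0.985, 0.173, -0.01], [0.173, -0.985, 0.025], [-0.005, -0.026, -1.0]]
contact_force: [0.4, 0.3, -0.1]
finger_gap: 0.257
grasp_force: 58.8
```

Run:
```python
from h import *
delta(world=[.6138,.1569,.2])
for c in("wrist","side","top"):
    p=eyes.grab_frame(c);save(p,c+"4")
    for n,z in (("tongs",.177),("tongs_bow",.177),("tongs_claw",.177),("cup_rim",.071),("lamp",.008),("kettle",.008)):
        for d in eyes.pinpoint(n,p)[:1]:
            print(c,n,round(d["score"],2),np.round(d["position"]),np.round(onz(p,d["position"],z,c=="wrist"),4))
a=cv2.imread("pics/wrist4.png")[:,120:520];b=cv2.imread("pics/side4.png")[80:380,240:540]
cv2.imwrite("pics/m4.png",np.hstack([a,cv2.resize(b,(400,400))]))
```

```text
t 12.9 tcp box [0.011  0.1774 0.1852] shift [ 0.64 -1.06 -0.14] turn [-0.26  0.06  0.68] gap 0.25725382177984574 F [ 0.4  0.3 -0.1] grip 58.775614500045776
wrist tongs 0.68 [322. 304.] [0.5634 0.1067 0.177 ]
wrist tongs_claw 0.73 [324. 139.] [0.6498 0.1211 0.177 ]
wrist cup_rim 0.89 [274. 211.] [0.5735 0.1528 0.071 ]
wrist lamp 0.81 [335.  44.] [0.731  0.1281 0.008 ]
wrist kettle 0.76 [592. 236.] [ 0.5878 -0.2808  0.008 ]
side tongs 0.61 [333. 158.] [0.5606 0.1058 0.177 ]
side tongs_bow 0.59 [294. 176.] [0.4737 0.0853 0.177 ]
side tongs_claw 0.8 [375. 147.] [0.6508 0.1111 0.177 ]
side cup_rim 0.55 [334. 178.] [0.5774 0.1501 0.071 ]
side lamp 0.74 [401. 189.] [0.7346 0.1228 0.008 ]
side kettle 0.72 [417. 374.] [ 0.5851 -0.2843  0.008 ]
top tongs 0.64 [284. 180.] [0.5432 0.1506 0.177 ]
top cup_rim 0.66 [286. 177.] [0.5763 0.1502 0.071 ]
top kettle 0.61 [459. 168.] [ 0.5766 -0.276   0.008 ]
```

View pics/m4.png

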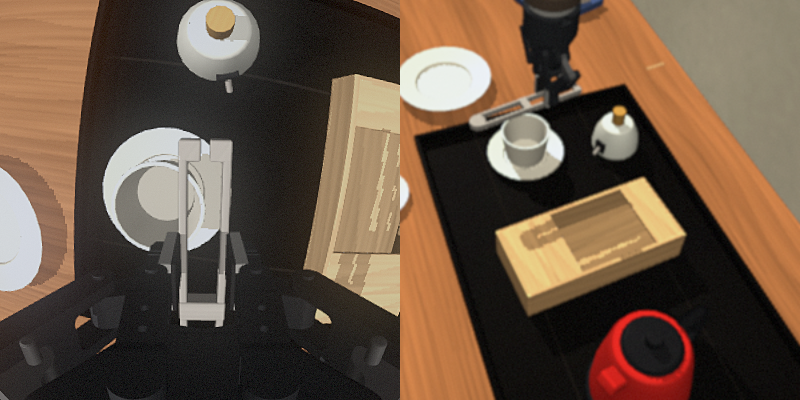

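The tongs are held level, but short of the cup: their middle is at about (0.562, 0.106) and the cup is at (0.576, 0.151). Everything else stands where it was. I'll shift over and settle.

Request:
drive_tool --pt "-1 0.1 -0.2 -0.02 -0.05 0 0" --pt "-1 0.1 -0.2 -0.02 -0.05 0 0" --pt "-1 0.1 -0.2 -0.02 -0.05 0 0" --pt "-1 0.1 -0.2 -0.02 -0.05 0 0" --pt "-1 0.1 -0.2 -0.02 -0.05 0 0" --pt "-1 0.05 -0.05 0 0 0 0" --pt "-1 0 0 0 0 0 0" --pt "-1 0 0 0 0 0 0"

```text
time_s: 14.95
ee_pos: [0.6136, 0.1352, 0.198]
eef_rot: [[0.978, 0.209, -0.009], [0.209, -0.978, 0.016], [-0.005, -0.017, -1.0]]
contact_force: [-0.2, -0.4, -1.0]
finger_gap: 0.251
grasp_force: 58.8
```

Request:
drive_tool --pt "-1 0 0 0 0 0 0" --pt "-1 0 0 0 0 0 0" --pt "-1 0 0 0 0 0 0" --pt "-1 0 0 0 0 0 0" --pt "-1 0 0 0 0 0 0" --pt "-1 0 0 0 0 0 0" --pt "-1 0 0 0 0 0 0" --pt "-1 0 0 0 0 0 0"

```text
time_s: 15.95
ee_pos: [0.6137, 0.1353, 0.198]
eef_rot: [[0.978, 0.209, -0.009], [0.209, -0.978, 0.016], [-0.005, -0.017, -1.0]]
contact_force: [-1.3, 1.0, -1.1]
finger_gap: 0.254
grasp_force: 58.8
```

Run:
```python
from h import *
S=env.observe();R=np.array(S["eef_rot"]);m=np.array(S["ee_pos"])-R[:,0]*.037+R[:,2]*.0227
print("middle",m,S["grasp_force"],"tilt",np.degrees(np.arcsin(R[2,0])))
for c in("wrist","side"):
    p=eyes.grab_frame(c)
    for n,z in (("tongs",m[2]),("cup_rim",.071)):
        for d in eyes.pinpoint(n,p)[:1]: print(c,n,round(d["score"],2),np.round(onz(p,d["position"],z,c=="wrist"),4))
```

```text
middle [0.57731036 0.12795062 0.17554214] 58.798572421073914 tilt -0.30030128240248777
wrist tongs 0.69 [0.58   0.1292 0.1755]
wrist cup_rim 0.64 [0.5748 0.1529 0.071 ]
side tongs 0.94 [0.5813 0.1283 0.1755]
side cup_rim 0.97 [0.5755 0.1479 0.071 ]
```

The middle is about 23 mm from the cup's centre (limit 45 mm), level, still, and about 105 mm above the rim, which is good enough to hand in.

```bash
python3 -c "
from h import *
print(env.sign_off())"
```

```text
the job is handed in; nothing more can be done
None
```

The tongs are out of the box and the job is handed in at about 16 s: they are held still and level, about 105 mm above the cup's rim with their middle about 23 mm from its centre (limit 45 mm; the arm stopped short of the last shift), and the cup, kettle and lamp stand where they were, as does the saucer by the pictures; no verdict came back.

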